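# Clear the plate and sort the mill beaters by length

### The arm

A 6-joint arm with a two-finger parallel gripper is mounted at the origin on the work surface. World frame = base frame: x ahead of the robot, y to its left, z up, the work surface at z = 0. Lengths are in mm, angles in rad, forces in N, time in s.
With the tool pointing down it reaches from about 275 to 725 mm from the base axis. Payload 5.6 kg.
Tool frame: the origin (TCP) lies on the mounting face of the last link; the fingertips stand 173 mm ahead of it and the grasp point (between the pads) lies 155 mm ahead of it; z points along the fingers, y is the direction in which the jaws open and shut (so a half turn about z gives the same grasp; the last joint's range is limited). The gripper opens to 85 mm and grips with 20 to 120 N. Pads are 22 mm wide; open, the fingers measure 114 mm over their backs; the gripper's body (76 mm by 85 mm) begins 54 mm behind the grasp point. The pads swing forward as they close: fully open they stand 13 mm farther back than shut.
Start: joints at [0.285, 0.255, 0.108, 0, -1.424, -0.285], TCP at [549.994, 0.025, 404.683] pointing down, gripper open.
Joint ranges: [-2.95, 2.95], [-1.21, 1.97], [-1.09, 1.5], [-2.87, 1.71], [-2.94, -0.07], [-3.05, 3.05]. Speed limits (rad/s): [2.57, 2.57, 3.14, 3.14, 3.14, 3.14].

### API

Orientations are given as a unit quaternion [w, x, y, z].
In Python, from rig import get_obs, optics, job, cut_out gives the robot as it stands.
- The arm moves only by the tool play_rows, never from a script. Its argument "rows" is a list of rows, each a list of 7 numbers: the closure, from 0 (fully open) to 1 (shut), then the shift along the tool's x, y, z in m, then the turn, a rotation vector about the tool's x, y, z in rad. A call has exactly 8 rows; each row is the pose to reach, as a shift and turn from the pose commanded when the call began, along the tool's axes at that moment; what a row does not reach only later rows make up. A row lasts 1/8 s, in which the tool goes at most 62.5 mm and 10.7 degrees, less where a joint would pass 70% of its speed; a pose out of reach is approached as far as the arm can. A call with a gripper value outside its range is refused whole. The fingers move at their own pace and stop on an object; the grip force is fixed at half the most. Time passes only in rows, so rows that repeat a pose let the fingers close, or fill a call up. It gives the time, the measured TCP pose, the force and the opening at its end, in the units of the state.
- get_obs(): the state, without advancing time (a new reading comes with each control period).
- optics.grab_frame(name): name is "scene" or "side" or "wrist"; returns (picture, depth): 480x640x3 uint8, blue, green, red; 480x640 float32, mm along the optical axis (not along the pixel's ray), 0 where there is no reading.
- optics.get_calibration(name): a dict with "intrinsics" (3x3 intrinsics, pixels), "rvec" (rotation vector, rad) and "tvec" (3), from world to camera coordinates, as OpenCV has them. Camera axes: x right, y down, z forward; pixel columns grow to the right and rows downward; lengths in mm; the calibration is good to about 2 mm. A picture is of the moment at which its call begins: read the wrist's pose just before it. get_calibration takes no time and is no camera call; for the wrist camera it gives the pose at the moment of the call.
- job.close_job(): hands the job in, once; it reports no verdict.
Trained networks look in the newest picture that a camera, given by its name, has taken for a name from the list of things; names that differ only in an ending like _2 or _b are one class to them, and where a whole thing is asked for, a point or a joint stands for the part that bears it (a point fixed in the world has none). Each returns a list of dicts, best first, with "score" (0 to 1); they miss things now and then, are a little off and sometimes report something else, mostly with a low value. They report only what shows in the picture. A call takes as long as a camera call. They do not tell look-alikes from the thing itself.
- cut_out(camera, target): "mask" (480x640 bool, what is visible of it) and "point" ([row, column] in pixels, amid what is visible of it).
The state is a dict: "time": time; "joint_positions": joint angles; "qd": joint speeds; "tau": joint torques, N m; "tcp_pos": TCP position; "tcp_rot": TCP orientation; "ft_force": force on the tool from outside, world axes, zero at the start; "ft_torque": the same for the moment, N m; "width": opening from 0.0 (shut) to 1.0 (fully open).
Only numpy, scipy, OpenCV 4.12 (cv2) and the standard library are available. Lean on these libraries where they do the work, as an engineer would, in place of code of your own. Each camera call takes 0.05 s, during which the arm holds its last target. There are 200 camera calls.

### The job

Holding the wooden scraper block, first push the three loose wood chips off the grey plate onto the bench without touching them with the fingers, and stand the block upright back on the bench clear of the plate. Then sort the three loose steel mill beaters by length: lay each flat on the plate in the row headed by the fixed sample of its own length, in line with that sample and centred under the wire shelf. Leave the tin, jug and screwdriver where they are.

Things in the scene. Friction and masses are not known exactly. Their poses are not given: they have to be found in the camera images.
- plate: Grey steel sorting plate fixed on the bench, 370 (x) x 240 (y) x 10 mm, top at z = 0.010. Origin: at bench height under the middle of the wire shelf; +x runs along the rows to the samples (roughly world +y); the plate spans x -100 to +270 and y -120 to +120 mm from it. Thin flush dark lines part it into three rows along x, centred at y = -75, 0 and +75 mm.
- shelf_mid (a point): Middle of the fixed steel wire shelf, 240 mm over the bench, above the plate's origin, axes as the plate's. Three 8 mm rods, 270 mm long, along y at x = -30, 0, +30 mm; side rods at y = +/-135 mm run back to two posts at x = +130 mm. It blocks a gripper coming straight down: lean the tool about 35 degrees, its body towards the plate's -x, and reach in under the rods from that open side.
- block: Wooden scraper block standing on the bench, 130 (x) x 28 (y) x 60 (z) mm, about 0.16 kg, with a dark lower edge, its length roughly along world y. Origin: centre of its underside. Grip it across the 28 mm.
- chip1: Loose flat wood chip, 40 x 25 x 14 mm, 12 g, lying on the plate below the wire shelf. Origin: centre of its underside as it starts.
- chip2: Loose flat wood chip, 40 x 25 x 14 mm, 12 g, lying on the plate below the wire shelf. Origin: centre of its underside as it starts.
- chip3: Loose flat wood chip, 40 x 25 x 14 mm, 12 g, lying on the plate below the wire shelf. Origin: centre of its underside as it starts.
- beater_short: Loose dark steel hammer-mill beater (short): flat bar 100 (x) x 36 (y) x 12 (z) mm, about 0.34 kg, a dark round mark (pin hole) near each end; either way round is the same. Origin: centre of its underside. Lies flat on the bench at the start; x is its length, roughly along world y.
- sample_short: Fixed sample beater (short), same bar of 100 x 36 x 12 mm, fastened on the plate at the far end of its row. Origin: middle of its end nearer the shelf, on the plate's top, 105 mm along +x from the plate's origin; x along the row, the bar runs from 0 to +100 mm. Which row it heads varies.
- beater_medium: Loose dark steel hammer-mill beater (medium): flat bar 130 (x) x 36 (y) x 12 (z) mm, about 0.44 kg, a dark round mark (pin hole) near each end; either way round is the same. Origin: centre of its underside. Lies flat on the bench at the start; x is its length, roughly along world y.
- sample_medium: Fixed sample beater (medium), same bar of 130 x 36 x 12 mm, fastened on the plate at the far end of its row. Origin: middle of its end nearer the shelf, on the plate's top, 105 mm along +x from the plate's origin; x along the row, the bar runs from 0 to +130 mm. Which row it heads varies.
- beater_long: Loose dark steel hammer-mill beater (long): flat bar 160 (x) x 36 (y) x 12 (z) mm, about 0.54 kg, a dark round mark (pin hole) near each end; either way round is the same. Origin: centre of its underside. Lies flat on the bench at the start; x is its length, roughly along world y.
- sample_long: Fixed sample beater (long), same bar of 160 x 36 x 12 mm, fastened on the plate at the far end of its row. Origin: middle of its end nearer the shelf, on the plate's top, 105 mm along +x from the plate's origin; x along the row, the bar runs from 0 to +160 mm. Which row it heads varies.
- tin: Open stainless bolt tin, 84 mm across, 60 mm high. Not to be disturbed. Origin: underside centre (tools: near mid-length).
- jug: White plastic measuring jug, 100 mm across, 120 mm high. Not to be disturbed. Origin: underside centre (tools: near mid-length).
- screwdriver: Wooden-handled screwdriver, 200 mm, lying. Not to be disturbed. Origin: underside centre (tools: near mid-length).
There are look-alikes about, which are no part of the job. What is shaped like the beater_medium but green is not meant. What is shaped like the beater_short but orange is not meant.

How it is judged (in metres and radians):
On the way, in this order (a step that is already met when the one before it is completed fails the run):
1. the chips have been pushed off the plate, before any beater is taken ((x of chip1 in the frame of plate below -0.105 m or x of chip1 in the frame of plate above 0.275 m or y of chip1 in the frame of plate below -0.125 m or y of chip1 in the frame of plate above 0.125 m) and height (world z) of each of chip1, chip2, chip3 below 0.02 m and (x of chip2 in the frame of plate below -0.105 m or x of chip2 in the frame of plate above 0.275 m or y of chip2 in the frame of plate below -0.125 m or y of chip2 in the frame of plate above 0.125 m) and (x of chip3 in the frame of plate below -0.105 m or x of chip3 in the frame of plate above 0.275 m or y of chip3 in the frame of plate below -0.125 m or y of chip3 in the frame of plate above 0.125 m) and distance of each of beater_short, beater_medium, beater_long from where it was at the start of the episode below 0.04 m), for 0.2 s.
2. the block stands on the bench clear of the plate, released ((x of block in the frame of plate below -0.114 m or x of block in the frame of plate above 0.284 m or y of block in the frame of plate below -0.134 m or y of block in the frame of plate above 0.134 m) and height (world z) of block below 0.008 m and angle between block's own z axis and vertical below 0.15 rad and linear speed of block below 0.02 m/s and contact force between the fingers and block below 0.3 N), for 0.2 s.
At the end, for the whole second after the job is handed in: Each beater flat, at rest, in its sample's row: centre within 30 mm of the shelf middle along the row, 18 mm across, 0.2 rad. Chips off the plate (centre 5 mm outside, lying low). Block upright on the bench, centre 14 mm or more outside the plate (x of beater_short in the frame of plate between -0.03 and 0.03 m and y of beater_short in the frame of sample_short between -0.018 and 0.018 m and angle between the x axis of beater_short and the x axis of sample_short, either way round below 0.2 rad and angle between each of beater_short, beater_medium, beater_long's own z axis and vertical below 0.08 rad and height (world z) of beater_short between 0.006 and 0.014 m and linear speed of each of beater_short, beater_medium, beater_long, block below 0.02 m/s and x of beater_medium in the frame of plate between -0.03 and 0.03 m and y of beater_medium in the frame of sample_medium between -0.018 and 0.018 m and angle between the x axis of beater_medium and the x axis of sample_medium, either way round below 0.2 rad and height (world z) of beater_medium between 0.006 and 0.014 m and x of beater_long in the frame of plate between -0.03 and 0.03 m and y of beater_long in the frame of sample_long between -0.018 and 0.018 m and angle between the x axis of beater_long and the x axis of sample_long, either way round below 0.2 rad and height (world z) of beater_long between 0.006 and 0.014 m and (x of chip1 in the frame of plate below -0.105 m or x of chip1 in the frame of plate above 0.275 m or y of chip1 in the frame of plate below -0.125 m or y of chip1 in the frame of plate above 0.125 m) and height (world z) of each of chip1, chip2, chip3 below 0.02 m and (x of chip2 in the frame of plate below -0.105 m or x of chip2 in the frame of plate above 0.275 m or y of chip2 in the frame of plate below -0.125 m or y of chip2 in the frame of plate above 0.125 m) and (x of chip3 in the frame of plate below -0.105 m or x of chip3 in the frame of plate above 0.275 m or y of chip3 in the frame of plate below -0.125 m or y of chip3 in the frame of plate above 0.125 m) and (x of block in the frame of plate below -0.114 m or x of block in the frame of plate above 0.284 m or y of block in the frame of plate below -0.134 m or y of block in the frame of plate above 0.134 m) and height (world z) of block below 0.008 m and angle between block's own z axis and vertical below 0.15 rad); the robot touches nothing.
It fails at once if the tin, jug or screwdriver is moved more than 30 mm (distance of any of tin, jug, screwdriver from where it was at the start of the episode above 0.03 m).
It fails at once if the fingers touch a chip (contact force between the fingers and chip1 above 0.3 N or contact force between the fingers and chip2 above 0.3 N or contact force between the fingers and chip3 above 0.3 N).
It also fails if it takes over 72 s, if anything falls off the work surface, if the arm or the gripper's body presses on something with over 40 N, if the wrist force passes 120 N, or if a joint passes its speed limit or range.

## Working session

There is one attempt and no reset: what is moved stays moved. The work goes in short steps, Python scripts to look and compute and a tool call to move; the robot and the scene stay as the last step left them, time stands still between calls to the robot, and variables do not carry over. Pictures are saved under pics/ and viewed, about 8 in all and at most 12, crops included, and the job is handed in when it is done.

Besides the shell and the picture viewer there is one more tool, called after "Call:" as name(argument=value, ...), one argument or row to a line, values as JSON. play_rows: Moves the arm, as the interface text tells. Its arguments: {"type":"object","properties":{"rows":{"type":"array","items":{"type":"array","items":{"type":"number"}}}},"required":["rows"]}

```bash
ls; mkdir -p pics
cat > h.py <<'E'
import numpy as np, cv2
from rig import get_obs, optics, job, cut_out
from scipy.spatial.transform import Rotation as R
def cal(n):
    c=optics.get_calibration(n); return np.array(c["intrinsics"]),cv2.Rodrigues(np.array(c["rvec"],float))[0],np.array(c["tvec"],float).ravel()
def world(n,depth,c=None):
    K,Rm,t=c or cal(n)
    v,u=np.mgrid[0:480,0:640]
    P=np.stack([(u-K[0,2])/K[0,0]*depth,(v-K[1,2])/K[1,1]*depth,depth],-1)
    return (P-t)@Rm
def proj(n,P,c=None):
    K,Rm,t=c or cal(n)
    q=(np.atleast_2d(P)@Rm.T+t)@K.T
    return q[:,:2]/q[:,2:]
E
python3 - <<'E'
from h import *
print(get_obs())
ims=[]
for n in ["scene","side"]:
    im,d=optics.grab_frame(n); cv2.imwrite(f"pics/{n}0.png",im); np.save(f"{n}_d.npy",d); 
    W=world(n,d)
    K,Rm,t=cal(n); print(n,"cam at",-Rm.T@t)
    for th in ["plate","block","chip1","beater_short","beater_medium","beater_long","sample_short","sample_medium","sample_long","tin","jug","screwdriver"]:
        for r in cut_out(n,th):
            m=r["mask"]&(d>0)
            if m.sum()<10: continue
            p=W[m]; c,s,a=cv2.minAreaRect(p[:,:2].astype(np.float32))
            print(th,round(r["score"],2),np.round(r["point"]),m.sum(),"c",np.round(c),"s",np.round(s),round(a,1),"z",np.round(np.percentile(p[:,2],[5,50,95])))
E
```

```text
pics
{'time': 0.0, 'joint_positions': array([ 2.84605201e-01,  2.55730110e-01,  1.07010212e-01, -4.96839522e-04,
       -1.42390994e+00, -2.84601015e-01]), 'qd': array([ 0.00028744,  0.00024731,  0.00194567,  0.00068749, -0.00093829,
        0.00027679]), 'tau': array([-4.48901856e-04, -3.86631560e+01,  2.37934113e+01,  5.36471218e+00,
       -6.25866101e-03, -4.57470776e-06]), 'tcp_pos': array([5.49827400e+02, 7.55451975e-02, 4.03803272e+02]), 'tcp_rot': array([-6.86206079e-04, -7.07082074e-01,  7.07130851e-01,  6.55693004e-04]), 'ft_force': array([ 0.5145841 , -0.92605616,  0.22820265]), 'ft_torque': array([-0.00698283, -0.01709587, -0.05958443]), 'width': 1.0016777072074512}
scene cam at [1096.70588575 -197.09918807  820.08862239]
plate 0.59 [277. 460.] 13633 c [428. 249.] s [570. 410.] 1.2 z [  6.  10. 243.]
plate 0.55 [296. 512.] 852 c [636. 318.] s [ 44. 130.] 1.4 z [13. 21. 24.]
block 0.97 [243. 304.] 1333 c [ 437. -148.] s [156.  54.] 57.9 z [ 5. 46. 61.]
chip1 0.67 [279. 432.] 214 c [573. 144.] s [26. 49.] 13.3 z [13. 23. 25.]
chip1 0.63 [306. 440.] 240 c [635. 142.] s [40. 
[... 2295 characters left out ...]
1390 c [ 579. -313.] s [162.  40.] 84.9 z [ 8. 12. 14.]
sample_short 0.52 [181. 266.] 382 c [488. 309.] s [ 42. 128.] 0.5 z [ 9. 21. 24.]
sample_medium 0.67 [166. 324.] 387 c [639. 317.] s [ 42. 136.] 0.9 z [16. 22. 25.]
sample_long 0.7 [176. 297.] 305 c [563. 324.] s [ 40. 154.] 1.5 z [12. 21. 25.]
tin 0.82 [240. 386.] 1304 c [713. -19.] s [87. 82.] 54.2 z [ 7. 40. 59.]
jug 0.75 [251. 430.] 3123 c [829. -60.] s [258. 127.] 56.3 z [ 12.  76. 119.]
screwdriver 0.83 [354. 432.] 711 c [ 706. -289.] s [199.  26.] 87.8 z [11. 22. 26.]
screwdriver 0.57 [297. 280.] 1182 c [ 444. -108.] s [197.  42.] 71.9 z [ 1. 58. 61.]
screwdriver 0.22 [206. 336.] 130 c [636. 138.] s [46. 25.] 76.2 z [12. 23. 26.]
```

View pics/scene0.png

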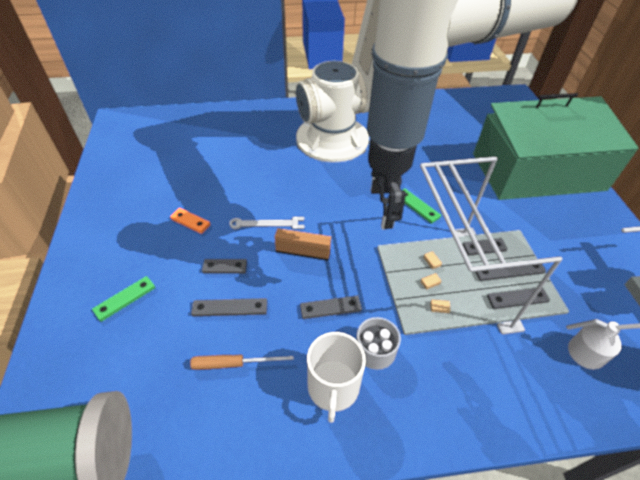

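View pics/side0.png

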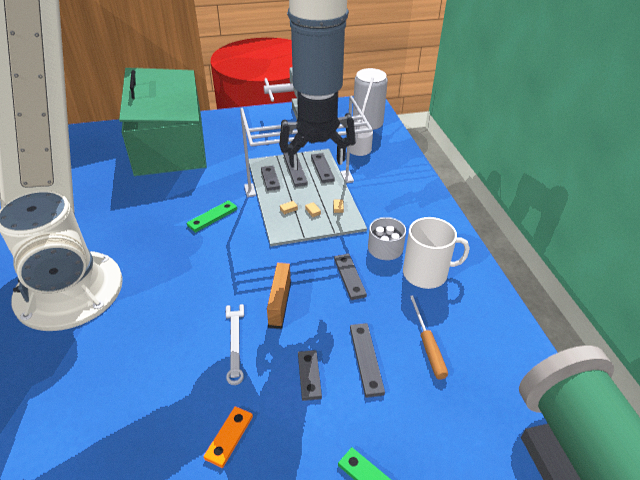

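The scene view shows the three dark loose beaters: short (223,190), long (229,307) and medium (330,307). It also shows the block at (303,243), the chips at (432,260), (431,281) and (440,306), and the sample rows. The side view agrees. Green and orange bars are the look-alikes. Next I'll refine the poses.

```bash
cat > fit.py <<'E'
from h import *
from scipy.optimize import minimize
def rectfit(p,L,Wd,c0,a0):
    # maximise points inside fixed-size rectangle with soft edges, robust
    def cost(v):
        c,s=np.cos(v[2]),np.sin(v[2]); q=(p-v[:2])@np.array([[c,-s],[s,c]])
        e=np.maximum(abs(q)-[L/2,Wd/2],0); d=np.hypot(*e.T)
        return np.mean(np.minimum(d,12))+0.002*np.hypot(*(v[:2]-c0))
    r=min((minimize(cost,[*c0,a0+k],method="Nelder-Mead",options=dict(initial_simplex=[[c0[0],c0[1],a0+k],[c0[0]+10,c0[1],a0+k],[c0[0],c0[1]+10,a0+k],[c0[0],c0[1],a0+k+.15]])) for k in(-.1,0,.1)),key=lambda r:r.fun)
    return r.x,r.fun
E
python3 - <<'E'
from fit import *
things=[("plate",370,240,(565,233),1.59,5,13),("block",130,28,(438,-130),1.3,54,66),("short",100,36,(465,-324),1.5,7,17),("long",160,36,(578,-312),1.5,7,17),("medium",130,36,(604,-90),1.6,7,17),
("s_short",100,36,(488,303),1.6,17,28),("s_long",160,36,(565,330),1.6,17,28),("s_med",130,36,(638,318),1.6,17,28)]
allp={}
for n in ["scene","side"]:
    im=cv2.imread(f"pics/{n}0.png").astype(int); d=np.load(f"{n}_d.npy"); W=world(n,d)
    blue=im[...,0]-im[...,2]>40
    g=im.max(2)
    for t,L,Wd,c0,a0,z0,z1 in things:
        near=np.hypot(W[...,0]-c0[0],W[...,1]-c0[1])<max(L/2+25,60 if t!="plate" else 235)
        m=near&(d>0)&(W[...,2]>z0)&(W[...,2]<z1)&~blue
        if t[0]=='s' or t in("long","medium"): m&=(g<110)
        p=W[m][:,:2]
        x,f=rectfit(p,L,Wd,np.array(c0,float),a0)
        print(n,t,len(p),np.round(x[:2],1),"yaw",round(np.degrees(x[2])-90,1),"res",round(f,2),"z",round(np.median(W[m][:,2]),1))
E
```

```text
scene plate 10381 [565.6 232.8] yaw 1.2 res 0.4 z 9.4
scene block 557 [ 442.4 -136.5] yaw -18.3 res 0.04 z 59.0
scene short 359 [ 467.  -323.2] yaw -7.0 res 0.01 z 10.9
scene long 237 [ 581.2 -312.3] yaw -5.4 res 3.09 z 10.7
scene medium 292 [607.  -93.1] yaw 1.8 res 0.01 z 11.0
scene s_short 222 [489.6 300. ] yaw 0.6 res 0.01 z 21.0
scene s_long 738 [565. 330.] yaw 1.0 res 7.04 z 21.1
scene s_med 469 [639.6 318. ] yaw 1.1 res 5.45 z 21.0
side plate 6232 [563.1 230.5] yaw 1.2 res 0.42 z 9.7
side block 676 [ 439.7 -138.6] yaw -18.1 res 0.03 z 59.5
side short 565 [ 464.6 -324.6] yaw -6.8 res 0.01 z 11.6
side long 208 [ 577.6 -313.5] yaw -4.9 res 1.16 z 11.2
side medium 205 [602.4 -96.5] yaw 1.0 res 0.01 z 11.1
side s_short 98 [486.2 296.5] yaw 1.3 res 2.01 z 20.8
side s_long 195 [560.5 327.4] yaw 0.9 res 7.83 z 21.0
side s_med 93 [635.8 314.6] yaw 1.8 res 1.94 z 20.9
```

```bash
cat > plan.py <<'E'
from h import *
import json,sys,os
R0=R.from_quat([-.70710678,.70710678,0,0])  # x,y,z,w : start tool down
def pose(x,y,z,yaw,lean):
    r=R.from_euler('z',yaw,degrees=True)*R.from_euler('x',lean,degrees=True)*R0
    return np.array([x,y,z])-155*r.apply([0,0,1]),r
def load():
    o=get_obs(); q=o["tcp_rot"]; mp=np.array(o["tcp_pos"]); mr=R.from_quat([q[1],q[2],q[3],q[0]])
    g=mp+155*mr.apply([0,0,1]); zz=mr.apply([0,0,1]); xx=mr.apply([0,1,0])
    print("t",round(o["time"],2),"grasp meas",np.round(g,1),"lean",round(np.degrees(np.arccos(-zz[2])),1),"jaw yaw",round(np.degrees(np.arctan2(-xx[1],-xx[0])),1),"F",np.round(o["ft_force"],1),"w",round(o["width"],3),"q",np.round(o["joint_positions"],2))
    if os.path.exists("cmd.json"):
        s=json.load(open("cmd.json")); cp,cr=np.array(s["p"]),R.from_quat(s["r"]); par=s["par"]
    else: cp,cr,par=np.array([549.994,.025,404.683]),R0,[550,0,249.7,0,0]
    e=np.linalg.norm(cp-mp); a=np.degrees((cr.inv()*mr).magnitude()); print("cmd-meas",round(e,1),"mm",np.round(cp-mp,1),round(a,1),"deg")
    if e>8 or a>3: print("!! using measured"); cp,cr=mp,mr
    return cp,cr,par
def plan(wps):
    """wps: (closure,x,y,z,yaw,lean,nrows); 8 rows total"""
    cp,cr,par=load(); rows=[]; par=np.array(par,float); lp,lr=cp,cr
    for w in wps:
        tgt=np.array(w[1:6],float)
        for k in range(1,w[6]+1):
            p,r=pose(*(par+(tgt-par)*k/w[6]))
            d=cr.inv().apply(p-cp)/1000; rv=(cr.inv()*r).as_rotvec()
            row=[w[0],*np.round(d,3).tolist(),*np.round(rv,3).tolist()]; rows.append(row)
            p2=cp+cr.apply(np.array(row[1:4])*1000); r2=cr*R.from_rotvec(row[4:])
            s=np.linalg.norm(p2-lp); a=np.degrees((lr.inv()*r2).magnitude())
            if s>60 or a>10.5: print("FAST row",len(rows),round(s),round(a,1))
            lp,lr=p2,r2
        par=tgt
    assert len(rows)==8,len(rows)
    json.dump(dict(p=lp.tolist(),r=lr.as_quat().tolist(),par=par.tolist()),open("cmd.json","w"))
    print(json.dumps(rows))
E
python3 -c "
from plan import *
plan([(0,433,-161,120,-18.2,35,6),(0,433,-161,48,-18.2,35,2)])"
```

```text
t 1.3 grasp meas [550.    0.  249.7] lean 0.0 jaw yaw 0.0 F [0.  0.8 0.3] w 1.003 q [ 0.28  0.26  0.11  0.   -1.42 -0.28]
cmd-meas 0.0 mm [-0. -0. -0.] 0.0 deg
[[0, 0.043, 0.02, 0.022, 0.003, -0.102, 0.053], [0, 0.085, 0.042, 0.046, 0.011, -0.203, 0.106], [0, 0.127, 0.066, 0.072, 0.024, -0.305, 0.158], [0, 0.167, 0.091, 0.099, 0.043, -0.406, 0.209], [0, 0.207, 0.117, 0.128, 0.067, -0.506, 0.259], [0, 0.245, 0.145, 0.158, 0.097, -0.606, 0.308], [0, 0.245, 0.145, 0.194, 0.097, -0.606, 0.308], [0, 0.245, 0.145, 0.23, 0.097, -0.606, 0.308]]
```

Call:
play_rows(
  rows=[
    [0,0.043,0.02,0.022,0.003,-0.102,0.053],
    [0,0.085,0.042,0.046,0.011,-0.203,0.106],
    [0,0.127,0.066,0.072,0.024,-0.305,0.158],
    [0,0.167,0.091,0.099,0.043,-0.406,0.209],
    [0,0.207,0.117,0.128,0.067,-0.506,0.259],
    [0,0.245,0.145,0.158,0.097,-0.606,0.308],
    [0,0.245,0.145,0.194,0.097,-0.606,0.308],
    [0,0.245,0.145,0.23,0.097,-0.606,0.308],
  ],
)

```text
time: 2.3
tcp_pos: [404.5, -246.2, 173.7]
tcp_rot: [0.244, -0.558, 0.773, 0.176]
ft_force: [-0.0, -0.6, 0.3]
width: 0.999
```

```bash
python3 -c "
from plan import *
plan([(1,433,-161,48,-18.2,35,5),(1,433,-161,75,-14,35,3)])
im,d=optics.grab_frame('side'); cv2.imwrite('pics/a.png',cv2.resize(im[120:420,160:440],None,fx=2,fy=2))"
```

```text
t 2.3 grasp meas [ 432.5 -161.8   46.7] lean 35.0 jaw yaw -18.4 F [-0.  -0.6  0.3] w 0.999 q [-0.51  0.41 -0.17 -0.65 -1.21  0.49]
cmd-meas 1.6 mm [0.5 1.2 1. ] 0.2 deg
[[1, 0.0, -0.0, -0.0, -0.0, 0.0, -0.0], [1, 0.0, -0.0, -0.0, -0.0, 0.0, -0.0], [1, 0.0, -0.0, -0.0, -0.0, 0.0, -0.0], [1, 0.0, -0.0, -0.0, -0.0, 0.0, -0.0], [1, 0.0, -0.0, -0.0, -0.0, 0.0, -0.0], [1, -0.005, -0.003, -0.008, -0.014, 0.0, -0.02], [1, -0.01, -0.005, -0.015, -0.028, 0.0, -0.04], [1, -0.016, -0.007, -0.022, -0.042, 0.0, -0.06]]
```

View pics/a.png

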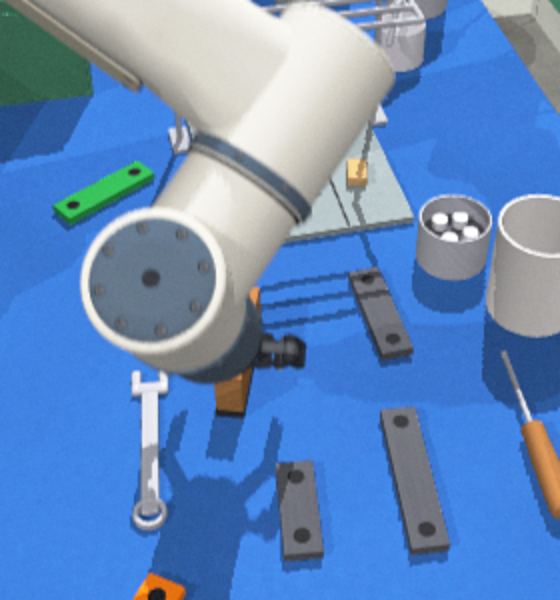

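The crop shows the leaned gripper straddling the block, with a finger at (290,350) and the block at (240,360). Closing.

Call:
play_rows(
  rows=[
    [1,0,0,0,0,0,0],
    [1,0,0,0,0,0,0],
    [1,0,0,0,0,0,0],
    [1,0,0,0,0,0,0],
    [1,0,0,0,0,0,0],
    [1,-0.005,-0.003,-0.008,-0.014,0,-0.02],
    [1,-0.01,-0.005,-0.015,-0.028,0,-0.04],
    [1,-0.016,-0.007,-0.022,-0.042,0,-0.06],
  ],
)

```text
time: 3.35
tcp_pos: [412.0, -246.7, 202.5]
tcp_rot: [0.237, -0.588, 0.751, 0.185]
ft_force: [-0.6, 0.3, -2.1]
width: 0.32
```

```bash
python3 -c "
from plan import *
plan([(1,470,-90,90,1.2,35,5),(1,461,-20,80,1.2,35,3)])
im,d=optics.grab_frame('scene'); cv2.imwrite('pics/b.png',cv2.resize(im[180:400,200:480],None,fx=2.5,fy=2.5))
W=world('scene',d)
r=cut_out('scene','block')[0]; m=r['mask']&(d>0); p=W[m]; print(r['score'],np.percentile(p[:,2],[1,3,10,50,90,97,99]))
"
```

```text
t 3.35 grasp meas [ 433.4 -160.4   75.6] lean 35.0 jaw yaw -13.9 F [-0.6  0.3 -2.1] w 0.32 q [-0.5   0.39 -0.11 -0.62 -1.3   0.49]
cmd-meas 0.7 mm [-0.2  0.  -0.6] 0.1 deg
[[1, -0.014, -0.008, 0.006, -0.031, 0.0, -0.044], [1, -0.029, -0.017, 0.013, -0.061, 0.0, -0.087], [1, -0.044, -0.025, 0.02, -0.091, 0.0, -0.131], [1, -0.059, -0.034, 0.027, -0.122, 0.0, -0.174], [1, -0.074, -0.042, 0.034, -0.152, 0.0, -0.218], [1, -0.091, -0.033, 0.049, -0.152, 0.0, -0.218], [1, -0.107, -0.025, 0.064, -0.152, 0.0, -0.218], [1, -0.123, -0.016, 0.08, -0.152, 0.0, -0.218]]
0.61 [29.26225807 31.48202008 36.15224043 69.53619767 86.38240261 87.46916897
 87.97024553]
```

View pics/b.png

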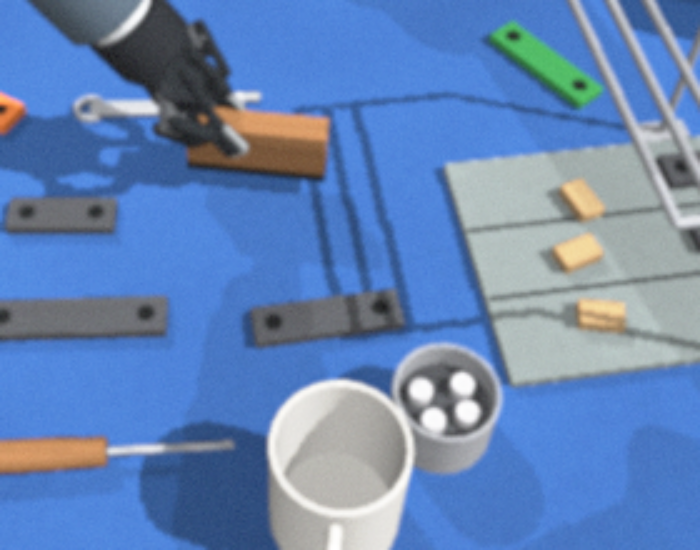

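The block is held level; the top of the chip line is clear. Moving on to the entry.

Call:
play_rows(
  rows=[
    [1,-0.014,-0.008,0.006,-0.031,0,-0.044],
    [1,-0.029,-0.017,0.013,-0.061,0,-0.087],
    [1,-0.044,-0.025,0.02,-0.091,0,-0.131],
    [1,-0.059,-0.034,0.027,-0.122,0,-0.174],
    [1,-0.074,-0.042,0.034,-0.152,0,-0.218],
    [1,-0.091,-0.033,0.049,-0.152,0,-0.218],
    [1,-0.107,-0.025,0.064,-0.152,0,-0.218],
    [1,-0.123,-0.016,0.08,-0.152,0,-0.218],
  ],
)

```text
time: 4.45
tcp_pos: [463.2, -107.0, 206.9]
tcp_rot: [-0.21, 0.682, -0.666, -0.215]
ft_force: [0.3, 0.3, -1.4]
width: 0.318
```

```bash
python3 -c "
from plan import *
plan([(1,459,40,68,1.2,35,2),(1,459,122,60,1.2,35,4),(1,459,122,60,1.2,35,2)])"
```

```text
t 4.45 grasp meas [461.2 -18.1  80. ] lean 35.0 jaw yaw 1.3 F [ 0.3  0.3 -1.4] w 0.318 q [-0.19  0.37 -0.13 -0.63 -1.28  0.46]
cmd-meas 1.3 mm [-0.3 -1.3  0. ] 0.1 deg
[[1, -0.021, 0.0, 0.022, -0.0, 0.0, 0.0], [1, -0.042, 0.001, 0.044, -0.0, 0.0, 0.0], [1, -0.057, 0.0, 0.057, -0.0, 0.0, 0.0], [1, -0.073, -0.0, 0.071, -0.0, 0.0, 0.0], [1, -0.089, -0.001, 0.084, -0.0, 0.0, 0.0], [1, -0.104, -0.001, 0.098, -0.0, 0.0, 0.0], [1, -0.104, -0.001, 0.098, -0.0, 0.0, 0.0], [1, -0.104, -0.001, 0.098, -0.0, 0.0, 0.0]]
```

Call:
play_rows(
  rows=[
    [1,-0.021,0,0.022,0,0,0],
    [1,-0.042,0.001,0.044,0,0,0],
    [1,-0.057,0,0.057,0,0,0],
    [1,-0.073,0,0.071,0,0,0],
    [1,-0.089,-0.001,0.084,0,0,0],
    [1,-0.104,-0.001,0.098,0,0,0],
    [1,-0.104,-0.001,0.098,0,0,0],
    [1,-0.104,-0.001,0.098,0,0,0],
  ],
)

```text
time: 5.45
tcp_pos: [461.0, 33.1, 186.5]
tcp_rot: [-0.21, 0.682, -0.667, -0.215]
ft_force: [-0.5, -0.4, -1.4]
width: 0.319
```

```bash
python3 -c "
from plan import *
plan([(1,610,123,60,1.2,35,8)])
im,d=optics.grab_frame('scene'); cv2.imwrite('pics/c.png',cv2.resize(im[140:340,360:600],None,fx=3,fy=3))"
```

```text
t 5.45 grasp meas [459.1 122.   59.5] lean 35.0 jaw yaw 1.3 F [-0.5 -0.4 -1.4] w 0.319 q [ 0.09  0.33 -0.23 -0.71 -1.08  0.3 ]
cmd-meas 0.2 mm [-0.1 -0.  -0.1] 0.1 deg
[[1, -0.0, -0.019, -0.001, -0.0, 0.0, 0.0], [1, 0.0, -0.038, -0.001, -0.0, 0.0, 0.0], [1, 0.0, -0.057, -0.001, -0.0, 0.0, 0.0], [1, 0.001, -0.075, -0.001, -0.0, 0.0, 0.0], [1, 0.001, -0.094, -0.001, -0.0, 0.0, 0.0], [1, 0.001, -0.113, -0.001, -0.0, 0.0, 0.0], [1, 0.001, -0.132, -0.002, -0.0, 0.0, 0.0], [1, 0.001, -0.151, -0.002, -0.0, 0.0, 0.0]]
```

View pics/c.png

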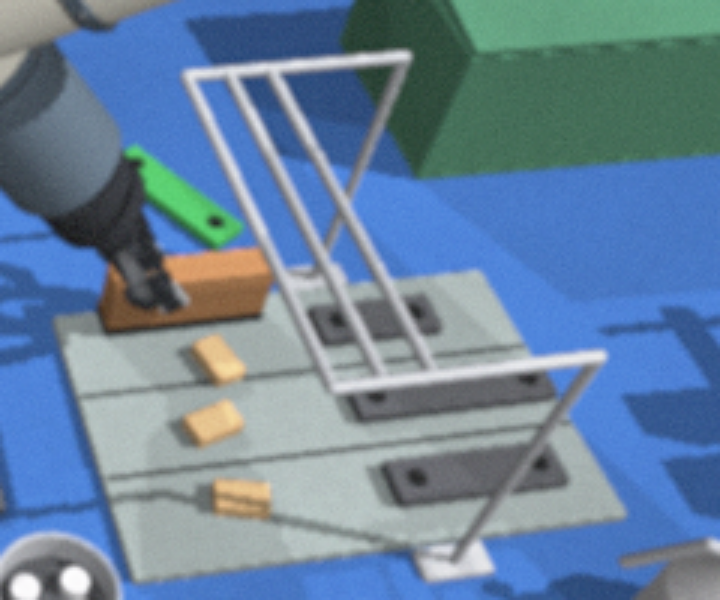

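The block is on the plate beside the chips. The fingertip at (170,305) is above the block's lower edge, and the chips lie at (218,358), (213,422) and (242,498). Sweeping.

Call:
play_rows(
  rows=[
    [1,0,-0.019,-0.001,0,0,0],
    [1,0,-0.038,-0.001,0,0,0],
    [1,0,-0.057,-0.001,0,0,0],
    [1,0.001,-0.075,-0.001,0,0,0],
    [1,0.001,-0.094,-0.001,0,0,0],
    [1,0.001,-0.113,-0.001,0,0,0],
    [1,0.001,-0.132,-0.002,0,0,0],
    [1,0.001,-0.151,-0.002,0,0,0],
  ],
)

```text
time: 6.5
tcp_pos: [612.5, 33.4, 187.3]
tcp_rot: [-0.21, 0.681, -0.667, -0.215]
ft_force: [-0.3, -0.5, -0.8]
width: 0.32
```

```bash
python3 -c "
from plan import *
plan([(1,690,122,60,1.2,35,6),(1,690,122,60,1.2,35,2)])
im,d=optics.grab_frame('scene'); cv2.imwrite('pics/d.png',im)
W=world('scene',d)
for r in cut_out('scene','chip1'):
    m=r['mask']&(d>0); print(round(r['score'],2),np.round(np.median(W[m],0)))"
```

```text
t 6.5 grasp meas [610.7 122.3  60.4] lean 35.0 jaw yaw 1.2 F [-0.3 -0.5 -0.8] w 0.32 q [ 0.08  0.56  0.15 -0.66 -1.21  0.2 ]
cmd-meas 1.1 mm [-0.6  0.8  0.2] 0.0 deg
[[1, 0.001, -0.013, 0.0, -0.0, 0.0, 0.0], [1, 0.001, -0.027, -0.0, -0.0, 0.0, 0.0], [1, 0.002, -0.04, -0.0, -0.0, 0.0, 0.0], [1, 0.002, -0.053, -0.001, -0.0, 0.0, 0.0], [1, 0.002, -0.067, -0.001, -0.0, 0.0, 0.0], [1, 0.003, -0.08, -0.001, -0.0, 0.0, 0.0], [1, 0.003, -0.08, -0.001, -0.0, 0.0, 0.0], [1, 0.003, -0.08, -0.001, -0.0, 0.0, 0.0]]
0.84 [680. 134.  23.]
0.76 [648. 119.  23.]
0.5 [649. 155.  23.]
```

Call:
play_rows(
  rows=[
    [1,0.001,-0.013,0,0,0,0],
    [1,0.001,-0.027,0,0,0,0],
    [1,0.002,-0.04,0,0,0,0],
    [1,0.002,-0.053,-0.001,0,0,0],
    [1,0.002,-0.067,-0.001,0,0,0],
    [1,0.003,-0.08,-0.001,0,0,0],
    [1,0.003,-0.08,-0.001,0,0,0],
    [1,0.003,-0.08,-0.001,0,0,0],
  ],
)

```text
time: 7.6
tcp_pos: [691.6, 32.8, 186.5]
tcp_rot: [-0.21, 0.681, -0.667, -0.215]
ft_force: [-0.3, 0.2, -1.4]
width: 0.318
```

```bash
python3 -c "
from plan import *
plan([(1,650,122,64,1.2,35,2),(1,640,30,80,1.2,35,2),(1,520,-60,100,1.2,35,4)])
im,d=optics.grab_frame('scene'); cv2.imwrite('pics/d.png',cv2.resize(im[200:400,330:570],None,fx=2.5,fy=2.5))
W=world('scene',d)
for r in cut_out('scene','chip1'):
    m=r['mask']&(d>0); print(round(r['score'],2),np.round(np.median(W[m],0)),np.round(np.percentile(W[m],[5,95],axis=0)))"
```

```text
t 7.6 grasp meas [689.7 121.7  59.6] lean 35.0 jaw yaw 1.2 F [-0.3  0.2 -1.4] w 0.318 q [ 0.07  0.69  0.39 -0.64 -1.29  0.14]
cmd-meas 0.4 mm [0.3 0.1 0.1] 0.0 deg
[[1, -0.002, 0.02, -0.002, -0.0, 0.0, 0.0], [1, -0.003, 0.04, -0.003, -0.0, 0.0, 0.0], [1, 0.03, 0.046, -0.036, -0.0, 0.0, 0.0], [1, 0.063, 0.052, -0.069, -0.0, 0.0, 0.0], [1, 0.078, 0.082, -0.085, -0.0, 0.0, 0.0], [1, 0.093, 0.113, -0.102, -0.0, 0.0, 0.0], [1, 0.108, 0.143, -0.119, -0.0, 0.0, 0.0], [1, 0.123, 0.174, -0.135, -0.0, 0.0, 0.0]]
0.75 [733. 118.  13.] [[714. 108.   5.]
 [749. 131.  15.]]
0.71 [714. -15.  38.] [[677. -46.  16.]
 [755.  20.  59.]]
0.71 [ 762. -112.   64.] [[ 731. -156.    3.]
 [ 827.  -70.  119.]]
0.67 [730. 153.  13.] [[712. 143.   5.]
 [747. 165.  16.]]
0.5 [765. 134.  13.] [[752. 116.   4.]
 [775. 152.  15.]]
0.49 [ 583. -313.   11.] [[ 563. -383.    5.]
 [ 600. -242.   13.]]
```

View pics/d.png

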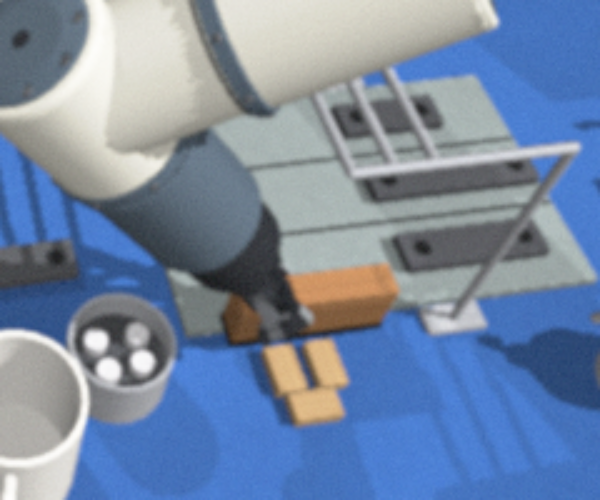

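All three chips are off the plate at (285,370), (325,362) and (315,405), lying flat on the bench. I'll replan the withdrawal with more room around the tin.

Run:
```python
from plan import *
json.dump(dict(p=pose(690,122,60,1.2,35)[0].tolist(),r=pose(690,122,60,1.2,35)[1].as_quat().tolist(),par=[690,122,60,1.2,35]),open("cmd.json","w"))
plan([(1,605,122,66,1.2,35,2),(1,570,10,90,1.2,35,3),(1,490,-110,90,0,35,3)])
```

```text
t 7.7 grasp meas [689.7 121.8  59.8] lean 35.0 jaw yaw 1.2 F [-0.1 -0.3 -1.1] w 0.314 q [ 0.07  0.69  0.39 -0.64 -1.29  0.14]
cmd-meas 0.5 mm [0.3 0.3 0.2] 0.0 deg
[[1, -0.002, 0.042, -0.002, 0.0, 0.0, 0.0], [1, -0.005, 0.085, -0.004, 0.0, 0.0, 0.0], [1, 0.021, 0.097, -0.032, 0.0, 0.0, 0.0], [1, 0.047, 0.11, -0.06, 0.0, 0.0, 0.0], [1, 0.072, 0.122, -0.087, 0.0, 0.0, 0.0], [1, 0.105, 0.15, -0.11, 0.004, 0.0, 0.006], [1, 0.137, 0.179, -0.133, 0.008, 0.0, 0.011], [1, 0.169, 0.207, -0.155, 0.012, 0.0, 0.017]]
```

Call:
play_rows(
  rows=[
    [1,-0.002,0.042,-0.002,0,0,0],
    [1,-0.005,0.085,-0.004,0,0,0],
    [1,0.021,0.097,-0.032,0,0,0],
    [1,0.047,0.11,-0.06,0,0,0],
    [1,0.072,0.122,-0.087,0,0,0],
    [1,0.105,0.15,-0.11,0.004,0,0.006],
    [1,0.137,0.179,-0.133,0.008,0,0.011],
    [1,0.169,0.207,-0.155,0.012,0,0.017],
  ],
)

```text
time: 8.7
tcp_pos: [488.5, -199.8, 217.1]
tcp_rot: [-0.213, 0.675, -0.674, -0.212]
ft_force: [0.7, -0.2, -1.5]
width: 0.323
```

Run:
```python
from plan import *
plan([(1,445,-155,66,0,35,3),(1,445,-155,49,0,35,3),(1,445,-155,48,0,35,2)])
```

```text
t 8.7 grasp meas [ 488.8 -110.9   90.1] lean 35.0 jaw yaw -0.0 F [ 0.7 -0.2 -1.5] w 0.323 q [-0.34  0.46  0.04 -0.58 -1.4   0.51]
cmd-meas 1.7 mm [ 1.1  1.3 -0.1] 0.1 deg
[[1, 0.017, 0.015, -0.002, 0.0, 0.0, 0.0], [1, 0.034, 0.03, -0.004, 0.0, 0.0, 0.0], [1, 0.051, 0.045, -0.006, 0.0, 0.0, 0.0], [1, 0.054, 0.045, -0.002, 0.0, 0.0, 0.0], [1, 0.057, 0.045, 0.003, 0.0, 0.0, 0.0], [1, 0.061, 0.045, 0.008, 0.0, 0.0, 0.0], [1, 0.061, 0.045, 0.008, 0.0, 0.0, 0.0], [1, 0.061, 0.045, 0.008, 0.0, 0.0, 0.0]]
```

Call:
play_rows(
  rows=[
    [1,0.017,0.015,-0.002,0,0,0],
    [1,0.034,0.03,-0.004,0,0,0],
    [1,0.051,0.045,-0.006,0,0,0],
    [1,0.054,0.045,-0.002,0,0,0],
    [1,0.057,0.045,0.003,0,0,0],
    [1,0.061,0.045,0.008,0,0,0],
    [1,0.061,0.045,0.008,0,0,0],
    [1,0.061,0.045,0.008,0,0,0],
  ],
)

```text
time: 9.7
tcp_pos: [445.1, -243.6, 175.8]
tcp_rot: [-0.213, 0.675, -0.673, -0.213]
ft_force: [-1.9, -0.0, 6.4]
width: 0.32
```

Run:
```python
from plan import *
plan([(0,445,-155,48,0,35,4),(0,445,-175,76,0,35,1),(0,445,-205,120,0,35,1),(0,455,-265,130,-4,35,2)])
```

```text
t 9.7 grasp meas [ 445.1 -154.6   48.9] lean 35.0 jaw yaw 0.1 F [-1.9 -0.   6.4] w 0.32 q [-0.44  0.5  -0.04 -0.56 -1.36  0.65]
cmd-meas 0.6 mm [-0.4 -0.3 -0.4] 0.1 deg
[[0, 0.0, -0.0, 0.0, 0.0, 0.0, 0.0], [0, 0.0, -0.0, 0.0, 0.0, 0.0, 0.0], [0, 0.0, -0.0, 0.0, 0.0, 0.0, 0.0], [0, 0.0, -0.0, 0.0, 0.0, 0.0, 0.0], [0, 0.001, -0.0, -0.034, 0.0, 0.0, 0.0], [0, -0.0, -0.0, -0.087, 0.0, 0.0, 0.0], [0, 0.022, -0.002, -0.109, 0.02, 0.0, 0.029], [0, 0.043, -0.004, -0.13, 0.04, 0.0, 0.057]]
```

Call:
play_rows(
  rows=[
    [0,0,0,0,0,0,0],
    [0,0,0,0,0,0,0],
    [0,0,0,0,0,0,0],
    [0,0,0,0,0,0,0],
    [0,0.001,0,-0.034,0,0,0],
    [0,0,0,-0.087,0,0,0],
    [0,0.022,-0.002,-0.109,0.02,0,0.029],
    [0,0.043,-0.004,-0.13,0.04,0,0.057],
  ],
)

```text
time: 10.7
tcp_pos: [448.8, -354.8, 257.4]
tcp_rot: [0.22, -0.65, 0.698, 0.204]
ft_force: [0.1, 0.5, -0.3]
width: 0.997
```

Run:
```python
from plan import *
optics.grab_frame('side'); n='side'
im,d=optics.grab_frame(n); W=world(n,d)
from fit import rectfit
for c in ["block","beater_short"]:
  for r in cut_out(n,c)[:3]:
    m=r['mask']&(d>0); p=W[m]; zt=np.percentile(p[:,2],95); print(c,round(r['score'],2),np.round(np.median(p[p[:,2]>zt-6],0),1),"ztop",round(zt,1))
plan([(0,466,-328,90,-6.9,35,2),(0,466,-328,22,-6.9,35,4),(0,466,-328,22,-6.9,35,2)])
```

```text
block 0.69 [ 464.  -328.1   11.5] ztop 14.0
beater_short 0.95 [ 306.3 -416.    11.5] ztop 13.9
beater_short 0.68 [ 464.  -327.9   11.5] ztop 14.0
t 10.9 grasp meas [ 454.9 -265.3  129.5] lean 35.1 jaw yaw -4.0 F [-0.4  0.5  0. ] w 0.998 q [-0.6   0.53  0.24 -0.52 -1.62  0.59]
cmd-meas 1.0 mm [0.1 0.4 0.9] 0.1 deg
[[0, 0.037, -0.006, -0.001, 0.015, 0.0, 0.021], [0, 0.074, -0.011, -0.003, 0.029, 0.0, 0.042], [0, 0.084, -0.011, 0.011, 0.029, 0.0, 0.042], [0, 0.093, -0.011, 0.025, 0.029, 0.0, 0.042], [0, 0.103, -0.011, 0.039, 0.029, 0.0, 0.042], [0, 0.113, -0.011, 0.053, 0.029, 0.0, 0.042], [0, 0.113, -0.011, 0.053, 0.029, 0.0, 0.042], [0, 0.113, -0.011, 0.053, 0.029, 0.0, 0.042]]
```

Call:
play_rows(
  rows=[
    [0,0.037,-0.006,-0.001,0.015,0,0.021],
    [0,0.074,-0.011,-0.003,0.029,0,0.042],
    [0,0.084,-0.011,0.011,0.029,0,0.042],
    [0,0.093,-0.011,0.025,0.029,0,0.042],
    [0,0.103,-0.011,0.039,0.029,0,0.042],
    [0,0.113,-0.011,0.053,0.029,0,0.042],
    [0,0.113,-0.011,0.053,0.029,0,0.042],
    [0,0.113,-0.011,0.053,0.029,0,0.042],
  ],
)

```text
time: 11.9
tcp_pos: [455.7, -416.7, 149.0]
tcp_rot: [0.225, -0.633, 0.714, 0.199]
ft_force: [0.4, 0.1, -0.3]
width: 1.002
```

Run:
```python
from plan import *
n='scene'
im,d=optics.grab_frame(n); W=world(n,d)
for c in ["block"]:
  for r in cut_out(n,c)[:2]:
    m=r['mask']&(d>0); p=W[m]; zt=np.percentile(p[:,2],95); print(c,round(r['score'],2),np.round(np.median(p[p[:,2]>zt-6],0),1),"ztop",round(zt,1))
cv2.imwrite('pics/e.png',cv2.resize(im[150:320,140:380],None,fx=3,fy=3))
plan([(1,466,-328,22,-6.9,35,6),(1,466,-328,22,-6.9,35,2)])
```

```text
block 0.88 [ 449.9 -129.2   59.1] ztop 60.8
t 12.0 grasp meas [ 466.6 -328.7   22.3] lean 35.0 jaw yaw -6.9 F [-0.   0.4  1. ] w 0.998 q [-0.67  0.71  0.28 -0.51 -1.5   0.69]
cmd-meas 0.6 mm [-0.4  0.4 -0.3] 0.1 deg
[[1, -0.0, 0.0, 0.0, 0.0, 0.0, -0.0], [1, -0.0, 0.0, 0.0, 0.0, 0.0, -0.0], [1, -0.0, 0.0, 0.0, 0.0, 0.0, -0.0], [1, -0.0, 0.0, 0.0, 0.0, 0.0, -0.0], [1, -0.0, 0.0, 0.0, 0.0, 0.0, -0.0], [1, -0.0, 0.0, 0.0, 0.0, 0.0, -0.0], [1, -0.0, 0.0, 0.0, 0.0, 0.0, -0.0], [1, -0.0, 0.0, 0.0, 0.0, 0.0, -0.0]]
```

View pics/e.png

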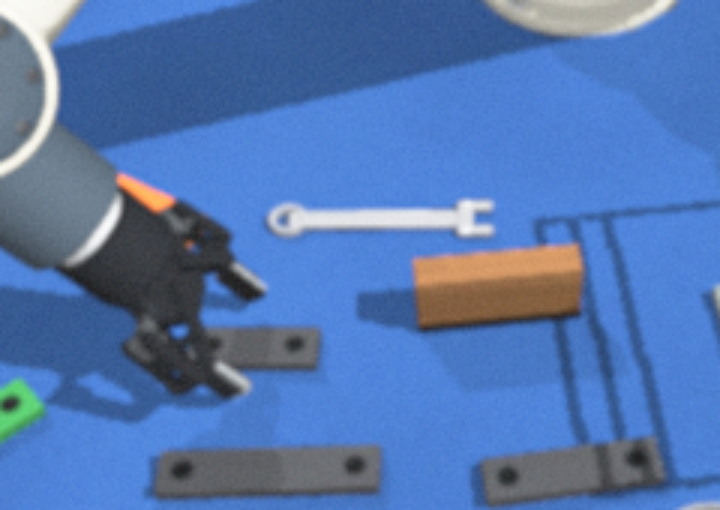

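Call:
play_rows(
  rows=[
    [1,0,0,0,0,0,0],
    [1,0,0,0,0,0,0],
    [1,0,0,0,0,0,0],
    [1,0,0,0,0,0,0],
    [1,0,0,0,0,0,0],
    [1,0,0,0,0,0,0],
    [1,0,0,0,0,0,0],
    [1,0,0,0,0,0,0],
  ],
)

```text
time: 13.0
tcp_pos: [455.1, -417.0, 149.2]
tcp_rot: [0.225, -0.633, 0.714, 0.199]
ft_force: [-3.1, -1.7, 6.1]
width: 0.397
```

The crop shows the block standing upright at (498,285) and the fingers around the short beater at (265,345). Width 0.397 × 85 mm ≈ 34 mm, which fits the 36 mm bar, so it is gripped. Lifting.

Run:
```python
from plan import *
plan([(1,466,-324,50,-6.9,35,2),(1,490,-230,135,-2,35,3),(1,491,-120,135,1.2,35,3)])
```

```text
t 13.0 grasp meas [ 465.7 -328.8   22.2] lean 35.0 jaw yaw -6.9 F [-3.1 -1.7  6.1] w 0.397 q [-0.67  0.71  0.28 -0.51 -1.5   0.69]
cmd-meas 0.6 mm [ 0.2  0.5 -0.1] 0.0 deg
[[1, -0.01, 0.0, -0.01, 0.0, 0.0, -0.0], [1, -0.019, 0.001, -0.02, 0.0, 0.0, -0.0], [1, -0.062, -0.006, -0.025, -0.016, 0.0, -0.024], [1, -0.105, -0.013, -0.03, -0.033, 0.0, -0.047], [1, -0.147, -0.02, -0.035, -0.049, 0.0, -0.07], [1, -0.177, -0.017, -0.014, -0.06, 0.0, -0.086], [1, -0.207, -0.015, 0.007, -0.07, 0.0, -0.101], [1, -0.237, -0.012, 0.028, -0.081, 0.0, -0.116]]
```

Call:
play_rows(
  rows=[
    [1,-0.01,0,-0.01,0,0,0],
    [1,-0.019,0.001,-0.02,0,0,0],
    [1,-0.062,-0.006,-0.025,-0.016,0,-0.024],
    [1,-0.105,-0.013,-0.03,-0.033,0,-0.047],
    [1,-0.147,-0.02,-0.035,-0.049,0,-0.07],
    [1,-0.177,-0.017,-0.014,-0.06,0,-0.086],
    [1,-0.207,-0.015,0.007,-0.07,0,-0.101],
    [1,-0.237,-0.012,0.028,-0.081,0,-0.116],
  ],
)

```text
time: 14.0
tcp_pos: [492.6, -208.0, 262.3]
tcp_rot: [-0.211, 0.682, -0.667, -0.214]
ft_force: [0.5, -0.1, -4.5]
width: 0.399
```

Run:
```python
from plan import *
n='scene'
im,d=optics.grab_frame(n)
cv2.imwrite('pics/f.png',cv2.resize(im[130:300,280:520],None,fx=3,fy=3))
plan([(1,491,-10,100,1.2,35,3),(1,491,80,55,1.2,35,3),(1,491,141,45,1.2,35,2)])
```

```text
t 14.05 grasp meas [ 490.8 -114.5  135.9] lean 35.2 jaw yaw 1.4 F [-1.7  6.6 -4.1] w 0.395 q [-0.34  0.43  0.11 -0.57 -1.51  0.48]
cmd-meas 5.3 mm [-0.2 -5.3 -0.5] 0.3 deg
[[1, -0.024, -0.001, 0.031, -0.0, 0.0, 0.0], [1, -0.047, -0.002, 0.061, -0.0, 0.0, 0.0], [1, -0.07, -0.003, 0.092, -0.0, 0.0, 0.0], [1, -0.086, -0.003, 0.122, -0.0, 0.0, 0.0], [1, -0.102, -0.004, 0.151, -0.0, 0.0, 0.0], [1, -0.118, -0.004, 0.18, -0.0, 0.0, 0.0], [1, -0.14, -0.005, 0.202, -0.0, 0.0, 0.0], [1, -0.162, -0.006, 0.224, -0.0, 0.0, 0.0]]
```

View pics/f.png

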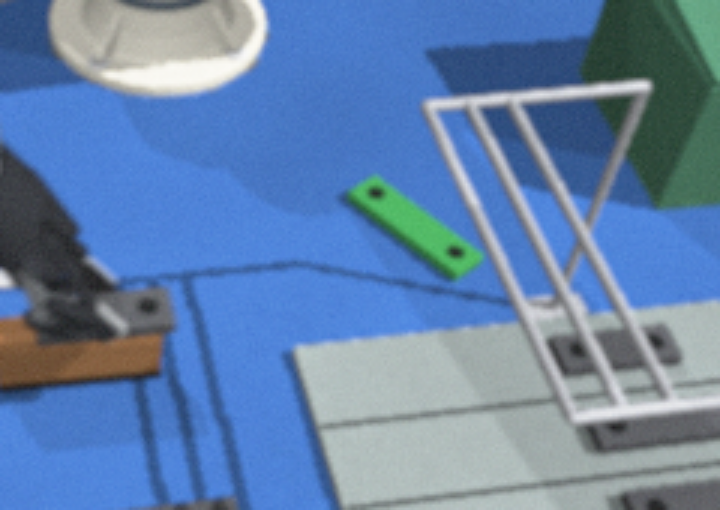

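The short beater is held level at (130,310), above the block and clear of it. Moving in under the shelf.

Call:
play_rows(
  rows=[
    [1,-0.024,-0.001,0.031,0,0,0],
    [1,-0.047,-0.002,0.061,0,0,0],
    [1,-0.07,-0.003,0.092,0,0,0],
    [1,-0.086,-0.003,0.122,0,0,0],
    [1,-0.102,-0.004,0.151,0,0,0],
    [1,-0.118,-0.004,0.18,0,0,0],
    [1,-0.14,-0.005,0.202,0,0,0],
    [1,-0.162,-0.006,0.224,0,0,0],
  ],
)

```text
time: 15.05
tcp_pos: [493.1, 52.9, 171.4]
tcp_rot: [-0.211, 0.682, -0.667, -0.215]
ft_force: [-0.0, -0.8, -3.0]
width: 0.396
```

Run:
```python
from plan import *
plan([(1,491,141,45,1.2,35,2),(1,491,141,33,1.2,35,4),(1,491,141,32,1.2,35,2)])
```

```text
t 15.05 grasp meas [491.4 141.8  44.5] lean 35.0 jaw yaw 1.2 F [-0.  -0.8 -3. ] w 0.396 q [ 0.12  0.4  -0.17 -0.72 -1.05  0.28]
cmd-meas 0.8 mm [-0.  -0.8  0. ] 0.1 deg
[[1, -0.0, 0.0, -0.0, -0.0, 0.0, 0.0], [1, -0.0, 0.0, -0.0, -0.0, 0.0, 0.0], [1, 0.001, 0.0, 0.002, -0.0, 0.0, 0.0], [1, 0.003, 0.0, 0.005, -0.0, 0.0, 0.0], [1, 0.005, 0.0, 0.007, -0.0, 0.0, 0.0], [1, 0.007, 0.0, 0.009, -0.0, 0.0, 0.0], [1, 0.007, 0.0, 0.01, -0.0, 0.0, 0.0], [1, 0.007, 0.0, 0.01, -0.0, 0.0, 0.0]]
```

Call:
play_rows(
  rows=[
    [1,0,0,0,0,0,0],
    [1,0,0,0,0,0,0],
    [1,0.001,0,0.002,0,0,0],
    [1,0.003,0,0.005,0,0,0],
    [1,0.005,0,0.007,0,0,0],
    [1,0.007,0,0.009,0,0,0],
    [1,0.007,0,0.01,0,0,0],
    [1,0.007,0,0.01,0,0,0],
  ],
)

```text
time: 16.05
tcp_pos: [493.3, 51.6, 159.2]
tcp_rot: [-0.211, 0.682, -0.667, -0.215]
ft_force: [-0.1, -2.7, 0.4]
width: 0.394
```

Run:
```python
from plan import *
plan([(0.35,491,141,32,1.2,35,3),(0.35,491,120,62,1.2,35,3),(0.35,491,60,90,1.2,35,2)])
```

```text
t 16.05 grasp meas [491.6 140.5  32.2] lean 35.0 jaw yaw 1.2 F [-0.1 -2.7  0.4] w 0.394 q [ 0.12  0.42 -0.18 -0.72 -1.04  0.3 ]
cmd-meas 0.5 mm [-0.2  0.4  0.1] 0.1 deg
[[0.35, 0.0, 0.0, 0.0, -0.0, 0.0, 0.0], [0.35, 0.0, 0.0, 0.0, -0.0, 0.0, 0.0], [0.35, 0.0, 0.0, 0.0, -0.0, 0.0, 0.0], [0.35, 0.0, 0.0, -0.012, -0.0, 0.0, 0.0], [0.35, 0.0, 0.001, -0.024, -0.0, 0.0, 0.0], [0.35, 0.0, 0.001, -0.036, -0.0, 0.0, 0.0], [0.35, 0.017, 0.001, -0.065, -0.0, 0.0, 0.0], [0.35, 0.033, 0.002, -0.094, -0.0, 0.0, 0.0]]
```

Call:
play_rows(
  rows=[
    [0.35,0,0,0,0,0,0],
    [0.35,0,0,0,0,0,0],
    [0.35,0,0,0,0,0,0],
    [0.35,0,0,-0.012,0,0,0],
    [0.35,0,0.001,-0.024,0,0,0],
    [0.35,0,0.001,-0.036,0,0,0],
    [0.35,0.017,0.001,-0.065,0,0,0],
    [0.35,0.033,0.002,-0.094,0,0,0],
  ],
)

```text
time: 17.05
tcp_pos: [492.8, -30.3, 218.0]
tcp_rot: [-0.211, 0.682, -0.667, -0.215]
ft_force: [0.3, 0.2, 0.2]
width: 0.652
```

```bash
cat > chk.py <<'E'
from fit import *
def chk(n,L,c0,tag):
    im,d=optics.grab_frame(n); cv2.imwrite(f'pics/{tag}.png',im); W=world(n,d); im=im.astype(int)
    m=(np.hypot(W[...,0]-c0[0],W[...,1]-c0[1])<L/2+20)&(d>0)&(W[...,2]>17)&(W[...,2]<28)&(im.max(2)<110)
    x,f=rectfit(W[m][:,:2],L,36,np.array(c0,float),1.59); print(tag,m.sum(),np.round(x[:2],1),"yaw",round(np.degrees(x[2])-90,1),"res",round(f,2),"z",np.round(np.percentile(W[m][:,2],[10,50,90]),1))
E
python3 - <<'E'
from plan import *
from chk import *
chk('scene',100,(491,145),'g')
plan([(0.35,530,-30,140,0,35,3),(0,600,-130,110,1.4,35,4),(0,605,-99,60,1.4,35,1)])
E
```

```text
g 192 [496.3 144.9] yaw 1.7 res 0.01 z [18.5 21.  22.9]
t 17.1 grasp meas [492.1  55.2  92.6] lean 34.8 jaw yaw 1.2 F [ 0.9 -4.2  2.3] w 0.65 q [-0.04  0.36 -0.1  -0.65 -1.23  0.32]
cmd-meas 5.1 mm [-0.6  4.4 -2.5] 0.3 deg
[[0.35, 0.015, -0.012, -0.031, 0.004, 0.0, 0.006], [0.35, 0.031, -0.024, -0.062, 0.008, 0.0, 0.011], [0.35, 0.046, -0.035, -0.093, 0.012, 0.0, 0.017], [0, 0.071, -0.053, -0.101, 0.009, 0.0, 0.012], [0, 0.096, -0.07, -0.109, 0.005, 0.0, 0.007], [0, 0.121, -0.088, -0.118, 0.002, 0.0, 0.002], [0, 0.146, -0.105, -0.126, -0.002, 0.0, -0.003], [0, 0.15, -0.111, -0.068, -0.002, 0.0, -0.003]]
```

The short beater is flat at plate height (top z 21) in its row. Now the medium one.

Call:
play_rows(
  rows=[
    [0.35,0.015,-0.012,-0.031,0.004,0,0.006],
    [0.35,0.031,-0.024,-0.062,0.008,0,0.011],
    [0.35,0.046,-0.035,-0.093,0.012,0,0.017],
    [0,0.071,-0.053,-0.101,0.009,0,0.012],
    [0,0.096,-0.07,-0.109,0.005,0,0.007],
    [0,0.121,-0.088,-0.118,0.002,0,0.002],
    [0,0.146,-0.105,-0.126,-0.002,0,-0.003],
    [0,0.15,-0.111,-0.068,-0.002,0,-0.003],
  ],
)

```text
time: 18.1
tcp_pos: [609.1, -192.6, 188.9]
tcp_rot: [-0.212, 0.683, -0.667, -0.211]
ft_force: [-0.0, 1.1, -1.3]
width: 1.002
```

Run:
```python
from plan import *
plan([(0,605,-99,22,1.4,35,3),(1,605,-99,22,1.4,35,5)])
```

```text
t 18.1 grasp meas [ 608.3 -104.3   61.6] lean 34.8 jaw yaw 1.2 F [-0.   1.1 -1.3] w 1.002 q [-0.27  0.66  0.32 -0.59 -1.44  0.43]
cmd-meas 5.0 mm [-1.9  4.2 -1.9] 0.6 deg
[[0, 0.007, -0.0, 0.011, -0.0, 0.0, 0.0], [0, 0.014, -0.0, 0.021, -0.0, 0.0, 0.0], [0, 0.021, -0.0, 0.032, -0.0, 0.0, 0.0], [1, 0.021, -0.0, 0.032, -0.0, 0.0, 0.0], [1, 0.021, -0.0, 0.032, -0.0, 0.0, 0.0], [1, 0.021, -0.0, 0.032, -0.0, 0.0, 0.0], [1, 0.021, -0.0, 0.032, -0.0, 0.0, 0.0], [1, 0.021, -0.0, 0.032, -0.0, 0.0, 0.0]]
```

Call:
play_rows(
  rows=[
    [0,0.007,0,0.011,0,0,0],
    [0,0.014,0,0.021,0,0,0],
    [0,0.021,0,0.032,0,0,0],
    [1,0.021,0,0.032,0,0,0],
    [1,0.021,0,0.032,0,0,0],
    [1,0.021,0,0.032,0,0,0],
    [1,0.021,0,0.032,0,0,0],
    [1,0.021,0,0.032,0,0,0],
  ],
)

```text
time: 19.1
tcp_pos: [607.3, -188.0, 149.6]
tcp_rot: [-0.21, 0.683, -0.666, -0.214]
ft_force: [-1.1, -2.5, 5.1]
width: 0.393
```

Run:
```python
from plan import *
plan([(1,605,-99,23,1.4,35,2),(1,605,-99,110,1.3,35,3),(1,620,0,110,1.2,35,3)])
```

```text
t 19.1 grasp meas [605.4 -99.2  22.6] lean 35.0 jaw yaw 1.4 F [-1.1 -2.5  5.1] w 0.393 q [-0.26  0.7   0.28 -0.59 -1.38  0.47]
cmd-meas 1.1 mm [-0.2  0.7 -0.8] 0.1 deg
[[1, 0.0, -0.0, -0.001, -0.0, 0.0, 0.0], [1, -0.0, -0.0, -0.001, -0.0, 0.0, 0.0], [1, -0.017, 0.0, -0.025, 0.0, 0.0, 0.001], [1, -0.034, 0.0, -0.049, 0.001, 0.0, 0.001], [1, -0.05, 0.0, -0.073, 0.001, 0.0, 0.002], [1, -0.077, -0.006, -0.054, 0.001, 0.0, 0.002], [1, -0.104, -0.011, -0.035, 0.002, 0.0, 0.003], [1, -0.131, -0.017, -0.016, 0.002, 0.0, 0.003]]
```

Call:
play_rows(
  rows=[
    [1,0,0,-0.001,0,0,0],
    [1,0,0,-0.001,0,0,0],
    [1,-0.017,0,-0.025,0,0,0.001],
    [1,-0.034,0,-0.049,0.001,0,0.001],
    [1,-0.05,0,-0.073,0.001,0,0.002],
    [1,-0.077,-0.006,-0.054,0.001,0,0.002],
    [1,-0.104,-0.011,-0.035,0.002,0,0.003],
    [1,-0.131,-0.017,-0.016,0.002,0,0.003],
  ],
)

```text
time: 20.1
tcp_pos: [621.5, -87.8, 235.1]
tcp_rot: [-0.21, 0.681, -0.668, -0.216]
ft_force: [0.8, 0.3, -3.6]
width: 0.4
```

Run:
```python
from plan import *
im,d=optics.grab_frame('scene'); cv2.imwrite('pics/h.png',cv2.resize(im[170:370,330:570],None,fx=2.5,fy=2.5))
plan([(1,641,70,75,1.2,35,3),(1,641,144,46,1.2,35,3),(1,641,144,46,1.2,35,2)])
```

```text
t 20.15 grasp meas [619.8   6.  108.7] lean 35.2 jaw yaw 1.3 F [-1.3  4.8 -3.7] w 0.397 q [-0.1   0.57  0.29 -0.62 -1.42  0.27]
cmd-meas 5.7 mm [-0.3 -5.4  1.7] 0.3 deg
[[1, -0.012, -0.008, 0.023, -0.0, 0.0, 0.0], [1, -0.024, -0.015, 0.046, -0.0, 0.0, 0.0], [1, -0.037, -0.023, 0.069, -0.0, 0.0, 0.0], [1, -0.051, -0.023, 0.091, -0.0, 0.0, 0.0], [1, -0.066, -0.024, 0.113, -0.0, 0.0, 0.0], [1, -0.081, -0.024, 0.135, -0.0, 0.0, 0.0], [1, -0.081, -0.024, 0.135, -0.0, 0.0, 0.0], [1, -0.081, -0.024, 0.135, -0.0, 0.0, 0.0]]
```

View pics/h.png

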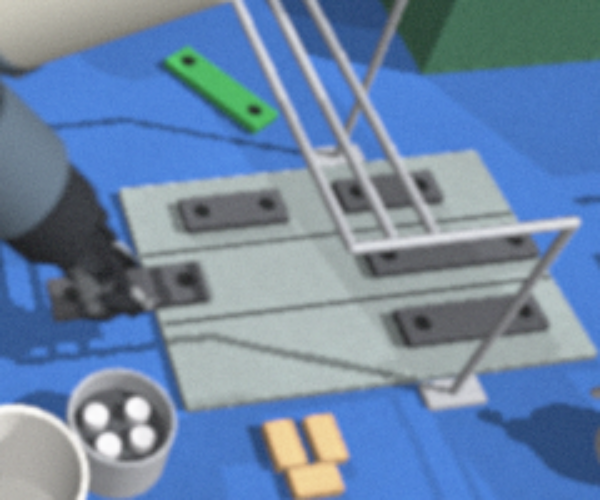

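The short beater lies in line in its row at (233,210), and the medium one is held level at (130,290). Continuing.

Call:
play_rows(
  rows=[
    [1,-0.012,-0.008,0.023,0,0,0],
    [1,-0.024,-0.015,0.046,0,0,0],
    [1,-0.037,-0.023,0.069,0,0,0],
    [1,-0.051,-0.023,0.091,0,0,0],
    [1,-0.066,-0.024,0.113,0,0,0],
    [1,-0.081,-0.024,0.135,0,0,0],
    [1,-0.081,-0.024,0.135,0,0,0],
    [1,-0.081,-0.024,0.135,0,0,0],
  ],
)

```text
time: 21.15
tcp_pos: [642.9, 55.6, 172.0]
tcp_rot: [-0.21, 0.682, -0.667, -0.215]
ft_force: [0.3, -0.2, -3.8]
width: 0.392
```

Run:
```python
from plan import *
plan([(1,641,144,33,1.2,35,4),(1,641,144,32,1.2,35,4)])
```

```text
t 21.15 grasp meas [641.  144.4  45.1] lean 35.0 jaw yaw 1.2 F [ 0.3 -0.2 -3.8] w 0.392 q [ 0.11  0.62  0.22 -0.66 -1.2   0.17]
cmd-meas 0.9 mm [-0.2 -0.1  0.8] 0.0 deg
[[1, 0.002, -0.0, 0.002, -0.0, 0.0, 0.0], [1, 0.004, -0.0, 0.005, -0.0, 0.0, 0.0], [1, 0.006, -0.0, 0.008, -0.0, 0.0, 0.0], [1, 0.008, -0.0, 0.01, -0.0, 0.0, 0.0], [1, 0.008, -0.0, 0.011, -0.0, 0.0, 0.0], [1, 0.008, -0.0, 0.011, -0.0, 0.0, 0.0], [1, 0.008, -0.0, 0.011, -0.0, 0.0, 0.0], [1, 0.008, -0.0, 0.011, -0.0, 0.0, 0.0]]
```

Call:
play_rows(
  rows=[
    [1,0.002,0,0.002,0,0,0],
    [1,0.004,0,0.005,0,0,0],
    [1,0.006,0,0.008,0,0,0],
    [1,0.008,0,0.01,0,0,0],
    [1,0.008,0,0.011,0,0,0],
    [1,0.008,0,0.011,0,0,0],
    [1,0.008,0,0.011,0,0,0],
    [1,0.008,0,0.011,0,0,0],
  ],
)

```text
time: 22.15
tcp_pos: [642.9, 54.8, 159.6]
tcp_rot: [-0.211, 0.682, -0.667, -0.214]
ft_force: [-3.0, -5.8, 4.1]
width: 0.397
```

Run:
```python
from plan import *
plan([(0.35,641,144,32,1.2,35,3),(0.35,641,123,62,1.2,35,3),(0.35,635,70,90,1.2,35,2)])
```

```text
t 22.15 grasp meas [641.2 143.6  32.6] lean 35.0 jaw yaw 1.2 F [-3.  -5.8  4.1] w 0.397 q [ 0.11  0.64  0.21 -0.67 -1.18  0.19]
cmd-meas 0.6 mm [-0.2  0.5 -0.3] 0.1 deg
[[0.35, 0.0, -0.0, 0.0, -0.0, 0.0, 0.0], [0.35, 0.0, -0.0, 0.0, -0.0, 0.0, 0.0], [0.35, 0.0, -0.0, 0.0, -0.0, 0.0, 0.0], [0.35, 0.0, -0.0, -0.012, -0.0, 0.0, 0.0], [0.35, 0.0, 0.0, -0.024, -0.0, 0.0, 0.0], [0.35, 0.0, 0.0, -0.036, -0.0, 0.0, 0.0], [0.35, 0.014, 0.004, -0.063, -0.0, 0.0, 0.0], [0.35, 0.027, 0.007, -0.09, -0.0, 0.0, 0.0]]
```

Call:
play_rows(
  rows=[
    [0.35,0,0,0,0,0,0],
    [0.35,0,0,0,0,0,0],
    [0.35,0,0,0,0,0,0],
    [0.35,0,0,-0.012,0,0,0],
    [0.35,0,0,-0.024,0,0,0],
    [0.35,0,0,-0.036,0,0,0],
    [0.35,0.014,0.004,-0.063,0,0,0],
    [0.35,0.027,0.007,-0.09,0,0,0],
  ],
)

```text
time: 23.15
tcp_pos: [637.2, -19.9, 218.3]
tcp_rot: [-0.211, 0.682, -0.667, -0.215]
ft_force: [-0.2, -0.1, -0.9]
width: 0.648
```

Run:
```python
from plan import *
from chk import *
chk('scene',130,(641,148),'i')
plan([(0.35,600,-40,140,0,35,3),(0,580,-220,130,-4,35,4),(0,579,-260,120,-5.1,35,1)])
```

```text
i 427 [644.7 148.1] yaw 1.4 res 0.01 z [19.2 21.2 23.1]
t 23.2 grasp meas [636.4  65.2  93.4] lean 34.8 jaw yaw 1.1 F [ 0.3 -3.8  3.2] w 0.648 q [-0.01  0.58  0.27 -0.63 -1.33  0.21]
cmd-meas 5.6 mm [-0.3  4.7 -3.1] 0.3 deg
[[0.35, 0.021, 0.013, -0.034, 0.004, 0.0, 0.006], [0.35, 0.041, 0.026, -0.069, 0.008, 0.0, 0.011], [0.35, 0.061, 0.04, -0.103, 0.012, 0.0, 0.017], [0, 0.099, 0.047, -0.127, 0.022, 0.0, 0.031], [0, 0.138, 0.055, -0.151, 0.032, 0.0, 0.046], [0, 0.176, 0.062, -0.174, 0.042, 0.0, 0.06], [0, 0.214, 0.07, -0.198, 0.052, 0.0, 0.074], [0, 0.252, 0.073, -0.213, 0.063, 0.0, 0.09]]
```

Medium is flat in its row. On to the long one.

Call:
play_rows(
  rows=[
    [0.35,0.021,0.013,-0.034,0.004,0,0.006],
    [0.35,0.041,0.026,-0.069,0.008,0,0.011],
    [0.35,0.061,0.04,-0.103,0.012,0,0.017],
    [0,0.099,0.047,-0.127,0.022,0,0.031],
    [0,0.138,0.055,-0.151,0.032,0,0.046],
    [0,0.176,0.062,-0.174,0.042,0,0.06],
    [0,0.214,0.07,-0.198,0.052,0,0.074],
    [0,0.252,0.073,-0.213,0.063,0,0.09],
  ],
)

```text
time: 24.2
tcp_pos: [570.6, -351.1, 248.2]
tcp_rot: [0.222, -0.644, 0.704, 0.202]
ft_force: [0.4, 0.7, -0.3]
width: 1.0
```

Run:
```python
from plan import *
plan([(0,579,-317,75,-5.1,35,2),(0,579,-317,22,-5.1,35,4),(0,579,-317,22,-5.1,35,2)])
```

```text
t 24.2 grasp meas [ 578.9 -262.7  121.2] lean 34.9 jaw yaw -5.2 F [ 0.4  0.7 -0.3] w 1.0 q [-0.5   0.69  0.52 -0.56 -1.66  0.44]
cmd-meas 2.6 mm [ 0.5  2.4 -0.8] 0.2 deg
[[0, 0.036, -0.002, 0.003, 0.0, 0.0, 0.0], [0, 0.072, -0.005, 0.005, 0.0, 0.0, 0.0], [0, 0.08, -0.005, 0.016, 0.0, 0.0, 0.0], [0, 0.088, -0.005, 0.026, 0.0, 0.0, 0.0], [0, 0.095, -0.005, 0.037, 0.0, 0.0, 0.0], [0, 0.103, -0.005, 0.048, 0.0, 0.0, 0.0], [0, 0.103, -0.005, 0.048, 0.0, 0.0, 0.0], [0, 0.103, -0.005, 0.048, 0.0, 0.0, 0.0]]
```

Call:
play_rows(
  rows=[
    [0,0.036,-0.002,0.003,0,0,0],
    [0,0.072,-0.005,0.005,0,0,0],
    [0,0.08,-0.005,0.016,0,0,0],
    [0,0.088,-0.005,0.026,0,0,0],
    [0,0.095,-0.005,0.037,0,0,0],
    [0,0.103,-0.005,0.048,0,0,0],
    [0,0.103,-0.005,0.048,0,0,0],
    [0,0.103,-0.005,0.048,0,0,0],
  ],
)

```text
time: 25.2
tcp_pos: [571.4, -405.9, 149.1]
tcp_rot: [0.222, -0.644, 0.703, 0.203]
ft_force: [-0.2, -0.0, -0.0]
width: 1.002
```

Call:
play_rows(
  rows=[
    [1,0,0,0,0,0,0],
    [1,0,0,0,0,0,0],
    [1,0,0,0,0,0,0],
    [1,0,0,0,0,0,0],
    [1,0,0,0,0,0,0],
    [1,0,0,0,0,0,0],
    [1,0,0,0,0,0,0],
    [1,0,0,0,0,0,0],
  ],
)

```text
time: 26.2
tcp_pos: [570.9, -406.4, 149.4]
tcp_rot: [0.222, -0.644, 0.704, 0.203]
ft_force: [-2.1, -1.8, 5.4]
width: 0.395
```

Run:
```python
from plan import *
plan([(1,579,-314,50,-5.1,35,2),(1,572,-240,115,-3,35,3),(1,567,-130,115,0,35,3)])
```

```text
t 26.2 grasp meas [ 578.8 -317.9   22.4] lean 35.0 jaw yaw -5.1 F [-2.1 -1.8  5.4] w 0.395 q [-0.57  0.84  0.55 -0.53 -1.59  0.55]
cmd-meas 0.7 mm [ 0.2  0.6 -0.3] 0.0 deg
[[1, -0.009, 0.0, -0.01, 0.0, 0.0, 0.0], [1, -0.019, 0.0, -0.021, 0.0, 0.0, 0.0], [1, -0.051, 0.004, -0.025, -0.007, 0.0, -0.01], [1, -0.083, 0.007, -0.029, -0.014, 0.0, -0.02], [1, -0.116, 0.011, -0.032, -0.021, 0.0, -0.03], [1, -0.146, 0.014, -0.011, -0.031, 0.0, -0.044], [1, -0.176, 0.017, 0.01, -0.041, 0.0, -0.059], [1, -0.205, 0.021, 0.03, -0.051, 0.0, -0.073]]
```

Call:
play_rows(
  rows=[
    [1,-0.009,0,-0.01,0,0,0],
    [1,-0.019,0,-0.021,0,0,0],
    [1,-0.051,0.004,-0.025,-0.007,0,-0.01],
    [1,-0.083,0.007,-0.029,-0.014,0,-0.02],
    [1,-0.116,0.011,-0.032,-0.021,0,-0.03],
    [1,-0.146,0.014,-0.011,-0.031,0,-0.044],
    [1,-0.176,0.017,0.01,-0.041,0,-0.059],
    [1,-0.205,0.021,0.03,-0.051,0,-0.073],
  ],
)

```text
time: 27.2
tcp_pos: [566.6, -218.1, 242.2]
tcp_rot: [-0.213, 0.675, -0.674, -0.212]
ft_force: [0.5, -0.9, -4.7]
width: 0.394
```

Run:
```python
from plan import *
im,d=optics.grab_frame('scene'); cv2.imwrite('pics/j.png',cv2.resize(im[190:360,290:560],None,fx=2.5,fy=2.5))
plan([(1,566,-20,105,1.2,35,3),(1,566,70,85,1.2,35,3),(1,566,115,70,1.2,35,2)])
```

```text
t 27.25 grasp meas [ 566.6 -124.2  116. ] lean 35.3 jaw yaw 0.3 F [-2.4  6.7 -4.9] w 0.394 q [-0.32  0.56  0.28 -0.58 -1.52  0.42]
cmd-meas 5.8 mm [-0.2 -5.8 -0.5] 0.4 deg
[[1, -0.029, -0.001, 0.024, -0.004, 0.0, -0.006], [1, -0.057, -0.001, 0.048, -0.008, 0.0, -0.011], [1, -0.085, -0.001, 0.072, -0.012, 0.0, -0.017], [1, -0.106, -0.001, 0.094, -0.012, 0.0, -0.017], [1, -0.126, -0.001, 0.117, -0.012, 0.0, -0.017], [1, -0.147, -0.001, 0.14, -0.012, 0.0, -0.017], [1, -0.161, -0.001, 0.159, -0.012, 0.0, -0.017], [1, -0.175, -0.001, 0.178, -0.012, 0.0, -0.017]]
```

View pics/j.png

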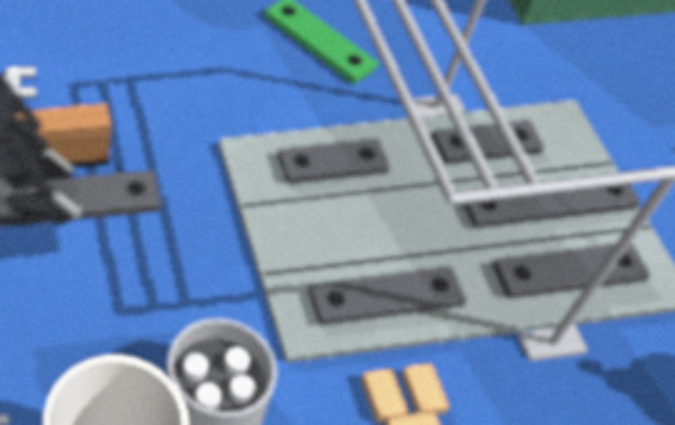

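Short (332,158) and medium (388,292) lie in line in their rows, and the long one is held level with the middle row free.

Call:
play_rows(
  rows=[
    [1,-0.029,-0.001,0.024,-0.004,0,-0.006],
    [1,-0.057,-0.001,0.048,-0.008,0,-0.011],
    [1,-0.085,-0.001,0.072,-0.012,0,-0.017],
    [1,-0.106,-0.001,0.094,-0.012,0,-0.017],
    [1,-0.126,-0.001,0.117,-0.012,0,-0.017],
    [1,-0.147,-0.001,0.14,-0.012,0,-0.017],
    [1,-0.161,-0.001,0.159,-0.012,0,-0.017],
    [1,-0.175,-0.001,0.178,-0.012,0,-0.017],
  ],
)

```text
time: 28.25
tcp_pos: [567.5, 26.8, 196.6]
tcp_rot: [-0.211, 0.682, -0.667, -0.215]
ft_force: [-0.2, -0.9, -4.7]
width: 0.394
```

Run:
```python
from plan import *
plan([(1,567,143,46,1.2,35,2),(1,567,143,46,1.2,35,1),(1,567,143,32,1.2,35,4),(1,567,143,32,1.2,35,1)])
```

```text
t 28.25 grasp meas [565.7 115.7  69.6] lean 35.0 jaw yaw 1.2 F [-0.2 -0.9 -4.7] w 0.394 q [ 0.07  0.48  0.04 -0.67 -1.18  0.23]
cmd-meas 0.8 mm [ 0.1 -0.8  0. ] 0.1 deg
[[1, -0.005, -0.001, 0.018, -0.0, 0.0, 0.0], [1, -0.009, -0.002, 0.036, -0.0, 0.0, 0.0], [1, -0.009, -0.002, 0.036, -0.0, 0.0, 0.0], [1, -0.007, -0.002, 0.038, -0.0, 0.0, 0.0], [1, -0.005, -0.002, 0.041, -0.0, 0.0, 0.0], [1, -0.003, -0.002, 0.044, -0.0, 0.0, 0.0], [1, -0.001, -0.002, 0.047, -0.0, 0.0, 0.0], [1, -0.001, -0.002, 0.047, -0.0, 0.0, 0.0]]
```

Call:
play_rows(
  rows=[
    [1,-0.005,-0.001,0.018,0,0,0],
    [1,-0.009,-0.002,0.036,0,0,0],
    [1,-0.009,-0.002,0.036,0,0,0],
    [1,-0.007,-0.002,0.038,0,0,0],
    [1,-0.005,-0.002,0.041,0,0,0],
    [1,-0.003,-0.002,0.044,0,0,0],
    [1,-0.001,-0.002,0.047,0,0,0],
    [1,-0.001,-0.002,0.047,0,0,0],
  ],
)

```text
time: 29.25
tcp_pos: [569.2, 53.3, 159.3]
tcp_rot: [-0.211, 0.682, -0.667, -0.215]
ft_force: [-2.9, -2.1, 2.8]
width: 0.397
```

Run:
```python
from plan import *
plan([(0.37,567,143,32,1.2,35,3),(0.37,567,122,62,1.2,35,3),(0.37,562,70,90,1.2,35,2)])
```

```text
t 29.25 grasp meas [567.4 142.2  32.3] lean 35.0 jaw yaw 1.2 F [-2.9 -2.1  2.8] w 0.397 q [ 0.11  0.53  0.01 -0.7  -1.1   0.25]
cmd-meas 0.8 mm [-0.2  0.5 -0.5] 0.1 deg
[[0.37, -0.0, 0.0, -0.0, -0.0, 0.0, 0.0], [0.37, -0.0, 0.0, -0.0, -0.0, 0.0, 0.0], [0.37, -0.0, 0.0, -0.0, -0.0, 0.0, 0.0], [0.37, -0.0, 0.0, -0.012, -0.0, 0.0, 0.0], [0.37, -0.0, 0.0, -0.024, -0.0, 0.0, 0.0], [0.37, -0.0, 0.001, -0.037, -0.0, 0.0, 0.0], [0.37, 0.013, 0.004, -0.063, -0.0, 0.0, 0.0], [0.37, 0.026, 0.007, -0.089, -0.0, 0.0, 0.0]]
```

Call:
play_rows(
  rows=[
    [0.37,0,0,0,0,0,0],
    [0.37,0,0,0,0,0,0],
    [0.37,0,0,0,0,0,0],
    [0.37,0,0,-0.012,0,0,0],
    [0.37,0,0,-0.024,0,0,0],
    [0.37,0,0.001,-0.037,0,0,0],
    [0.37,0.013,0.004,-0.063,0,0,0],
    [0.37,0.026,0.007,-0.089,0,0,0],
  ],
)

```text
time: 30.25
tcp_pos: [563.4, -19.9, 217.5]
tcp_rot: [-0.211, 0.682, -0.667, -0.214]
ft_force: [-0.0, -0.4, -0.0]
width: 0.63
```

Run:
```python
from plan import *
plan([(0.37,550,-30,180,1.2,35,4),(0.37,480,-120,220,1.2,20,4)])
```

```text
t 30.25 grasp meas [561.7  69.   90.6] lean 35.0 jaw yaw 1.2 F [-0.  -0.4 -0. ] w 0.63 q [-0.01  0.47  0.07 -0.65 -1.26  0.26]
cmd-meas 1.5 mm [ 0.1  1.2 -0.8] 0.1 deg
[[0.37, 0.008, 0.003, -0.033, -0.0, 0.0, 0.0], [0.37, 0.015, 0.007, -0.066, -0.0, 0.0, 0.0], [0.37, 0.023, 0.01, -0.099, -0.0, 0.0, 0.0], [0.37, 0.03, 0.014, -0.131, -0.0, 0.0, 0.0], [0.37, 0.032, 0.032, -0.152, -0.0, 0.065, 0.0], [0.37, 0.035, 0.05, -0.172, -0.0, 0.131, 0.0], [0.37, 0.037, 0.068, -0.191, -0.0, 0.196, 0.0], [0.37, 0.04, 0.086, -0.209, -0.0, 0.262, 0.0]]
```

Call:
play_rows(
  rows=[
    [0.37,0.008,0.003,-0.033,0,0,0],
    [0.37,0.015,0.007,-0.066,0,0,0],
    [0.37,0.023,0.01,-0.099,0,0,0],
    [0.37,0.03,0.014,-0.131,0,0,0],
    [0.37,0.032,0.032,-0.152,0,0.065,0],
    [0.37,0.035,0.05,-0.172,0,0.131,0],
    [0.37,0.037,0.068,-0.191,0,0.196,0],
    [0.37,0.04,0.086,-0.209,0,0.262,0],
  ],
)

```text
time: 31.25
tcp_pos: [479.7, -174.2, 365.9]
tcp_rot: [-0.121, 0.704, -0.689, -0.123]
ft_force: [0.6, 0.4, -0.3]
width: 0.63
```

Run:
```python
from chk import *
for n in('scene','side'):
    for L,c,t in((100,(491,145),'short'),(160,(566,147),'long'),(130,(641,148),'medium')): chk(n,L,c,n+t)
im,d=optics.grab_frame('scene'); W=world('scene',d)
for c in('block','chip1','tin','jug','screwdriver'):
    for r in cut_out('scene',c)[:3]:
        m=r['mask']&(d>0); print(c,round(r['score'],2),np.round(np.median(W[m],0)),np.round(np.percentile(W[m][:,2],95)))
cv2.imwrite('pics/k.png',im)
```

```text
sceneshort 168 [495.7 145. ] yaw 0.3 res 0.01 z [18.1 20.6 23.2]
scenelong 703 [571.4 147.1] yaw 1.5 res 8.43 z [18.5 21.  23.2]
scenemedium 442 [644.9 148.1] yaw 2.0 res 1.96 z [18.4 20.8 22.7]
sideshort 57 [491.6 141.4] yaw 0.1 res 2.11 z [18.4 21.3 23.2]
sidelong 228 [566.1 143.9] yaw 2.5 res 8.95 z [18.8 21.1 23.6]
sidemedium 138 [641.2 145.5] yaw -0.1 res 0.27 z [18.5 21.4 24. ]
block 0.96 [ 460. -130.   46.] 61.0
block 0.67 [732. 118.  13.] 15.0
chip1 0.87 [766. 132.  13.] 16.0
chip1 0.5 [730. 119.  13.] 15.0
chip1 0.5 [730. 153.  13.] 15.0
tin 0.81 [713. -14.  38.] 59.0
tin 0.26 [647. 146.  21.] 24.0
jug 0.58 [ 762. -112.   64.] 119.0
jug 0.55 [731. 154.  13.] 15.0
screwdriver 0.87 [ 712. -323.   21.] 26.0
```

View pics/k.png

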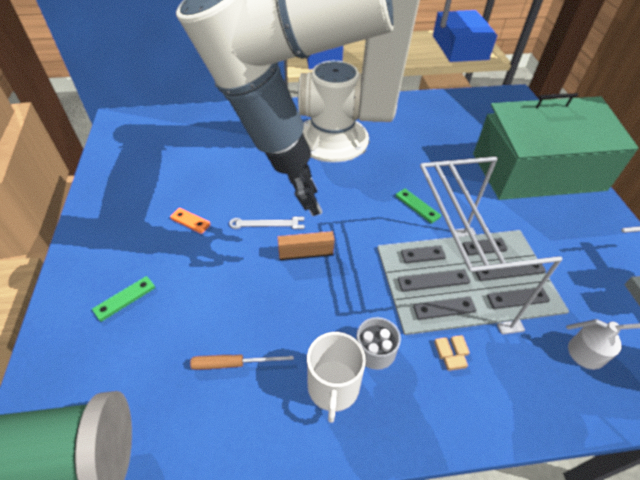

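The picture shows all three beaters in line with their samples, at (423,255), (432,279) and (444,308). The block is upright at (306,245), and the chips are off the plate near (452,352). The tin, jug and screwdriver are at their starting pixels. Handing in.

```bash
python3 -c "
from rig import job
print(job.close_job())"
```

```text
the job is handed in; nothing more can be done
None
```

The job is done and handed in, at about 32 s of the 72 s allowed.

I held the scraper block and pushed all three chips off the plate's far side in one sweep. I then stood the block back on the bench and laid each beater in its own sample's row with a 35° leaned grip.

- **Beaters:** all three lie flat at plate height, with tops near z = 21 mm. Averaging the two cameras, each is within about 4 mm of its target and 1–2° of its row.
- **Block and chips:** the block is upright near (450, -130), clear of the plate. The chips lie flat on the bench at x of about 730 to 766 mm, beyond the plate edge at about 686 mm.
- **Tin, jug and screwdriver:** they are unmoved in the pictures.

**Disagreements:** The two cameras differ by about 4 mm in x and 3 mm in y, which is well inside the tolerances. The automatic fit of the long beater left large residuals, probably because nearby dark sample pixels were included. I confirmed its placing from the picture and from the release pose instead.

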